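# Snap the sample box lid shut

### The arm

A 6-joint arm with a two-finger parallel gripper is mounted at the origin on the work surface. World frame = base frame: x ahead of the robot, y to its left, z up, the work surface at z = 0. Lengths are in m, angles in rad, forces in N, time in s.
With the tool pointing down it reaches from about 0.3 to 0.875 m from the base axis. Payload 6.4 kg.
Tool frame: the origin (TCP) lies between the finger pads; the fingertips stand 11 mm ahead of it and the grasp point (between the pads) lies 8 mm behind it (tips_ahead is the distance from the TCP to the fingertips, in m); z points along the fingers, y is the direction in which the jaws open and shut (so a half turn about z gives the same grasp; the last joint's range is limited). The gripper opens to 85 mm and grips with 20 to 120 N. Pads are 22 mm wide; open, the fingers measure 114 mm over their backs; the gripper's body (76 mm by 85 mm) begins 54 mm behind the grasp point. The pads swing forward as they close: fully open they stand 13 mm farther back than shut.
Start: joints at [0.961, 0.181, 1.607, -0, 1.354, -0.206], TCP at [0.226, 0.529, 0.242] pointing down, gripper open.
Joint ranges: [-2.99, 2.99], [-0.89, 2.07], [0.3, 2.58], [-1.14, 4.28], [0, 2.63], [-3.12, 3.12]. Speed limits (rad/s): [2.57, 2.57, 3.01, 3.14, 3.14, 3.14].

### API

Orientations are given as a unit quaternion [w, x, y, z].
In Python, from plant import read_state, get_image, calibration, finish_job, look_for, tips_ahead gives the robot as it stands.
- The arm moves only by the shell command python3 -m creep 'ROWS'. ROWS is JSON, a list of rows, each a list of 7 numbers: the turn, a rotation vector about the tool's x, y, z in degrees, then the shift along the tool's x, y, z in mm, then the gripper's target within -1 to 1 (shut at 1, half-way at 0, fully open at -1). A call has 1 to 12 rows; each row is the pose to reach, as a shift and turn from the pose commanded when the call began, along the tool's axes at that moment; what a row does not reach only later rows make up. A row lasts 1/10 s, in which the tool goes at most 50 mm and 8.59 degrees, less where a joint would pass 70% of its speed; a pose out of reach is approached as far as the arm can. A call with a gripper value outside its range is refused whole. The fingers move at their own pace and stop on an object; the grip force is fixed at half the most. Time passes only in rows, so rows that repeat a pose let the fingers close. It gives the time, the measured TCP pose, the force and the opening at its end, in the units of the state.
- read_state(): the state, without advancing time (a new reading comes with each control period).
- get_image(name): name is "side" or "top"; returns the picture (384x512x3 uint8, red, green, blue); there is no depth.
- calibration(name): a dict with "vfov" (degrees; the focal length in pixels is half the picture's height over the tangent of half this angle, whatever the lens; pixels are square), "cx", "cy" (the principal point, pixels), "extrinsics" (4x4, takes a point from camera to world coordinates). Camera axes: x right, y down, z forward; pixel columns grow to the right and rows downward; lengths in m; the calibration is good to about 2 mm. A picture is of the moment at which its call begins. calibration takes no time and is no camera call.
- finish_job(): hands the job in, once; it reports no verdict.
Trained networks look in the newest picture that a camera, given by its name, has taken for a name from the list of things; names that differ only in an ending like _2 or _b are one class to them, and where a whole thing is asked for, a point or a joint stands for the part that bears it (a point fixed in the world has none). Each returns a list of dicts, best first, with "conf" (0 to 1); they miss things now and then, are a little off and sometimes report something else, mostly with a low value. They report only what shows in the picture. A call takes as long as a camera call.
- look_for(label, camera): "rect" ([left, top, right, bottom] in pixels, round what is visible of it).
The state is a dict: "time_s": time; "q": joint angles; "qvel": joint speeds; "tau": joint torques, N m; "ee_pos": TCP position; "tool_rot": TCP orientation; "contact_force": force on the tool from outside, world axes, zero at the start; "torque": the same for the moment, N m; "opening": opening from 0.0 (shut) to 1.0 (fully open).
Only numpy, scipy, OpenCV 4.12 (cv2) and the standard library are available. Lean on these libraries where they do the work, as an engineer would, in place of code of your own. Each camera call takes 0.05 s, during which the arm holds its last target. There are 200 camera calls.

### The job

The lid is lying on the grey sample box but all four blue wings of its rim are still sprung up: press around the rim with the fingertips, one wing after another, until every wing snaps down flush and stays, then take the hand away. Only press: do not lift, tip or shove the box, and leave the bottles and other things on the table alone.

Things in the scene. Friction and masses are not known exactly. Their poses are not given: they have to be found in the camera images.
- sample_box: Loose grey box on the table, 170 (x) x 220 (y) x 66 mm high with its lid on, about 0.9 kg. Origin: centre of the underside; z up, y the long way, +x the far side at yaw 0; yaw within 0.6 rad. The lid's fixed middle panel and 36 mm square corners are white, top 66 mm up; between the corners the rim is four blue hinged wings, 36 mm wide, 6 mm thick, with an orange gasket beneath.
- wing_near (a joint): Snap wing of the lid rim on the long side facing the robot (box -x), 145 mm long. Hinged at its inner edge, 36 mm inside the outer one. Radians: 0 = sprung up (outer edge 13 mm high), growing as it is pressed, 0.38 to 0.40 = shut flush. It springs back unless pressed past about 0.26; from there it snaps to 0.38 and stays. Pressed 25 mm out from the hinge it takes up to about 8 N.
- near_press (a point): Point on the top face of the same wing (near), half-way along it, 25 mm out from its hinge and 11 mm in from the outer edge; it moves with the wing: about 75 mm above the table when sprung up, 66 mm when shut. z is up and x outward from the box while the wing is sprung up.
- wing_far (a joint): Snap wing of the lid rim on the long side away from the robot (box +x), 145 mm long. Hinged at its inner edge, 36 mm inside the outer one. Radians: 0 = sprung up (outer edge 13 mm high), growing as it is pressed, 0.38 to 0.40 = shut flush. It springs back unless pressed past about 0.26; from there it snaps to 0.38 and stays. Pressed 25 mm out from the hinge it takes up to about 8 N.
- far_press (a point): Point on the top face of the same wing (far), half-way along it, 25 mm out from its hinge and 11 mm in from the outer edge; it moves with the wing: about 75 mm above the table when sprung up, 66 mm when shut. z is up and x outward from the box while the wing is sprung up.
- wing_left (a joint): Snap wing of the lid rim on the short side at the robot's left (box +y), 95 mm long. Hinged at its inner edge, 36 mm inside the outer one. Radians: 0 = sprung up (outer edge 13 mm high), growing as it is pressed, 0.38 to 0.40 = shut flush. It springs back unless pressed past about 0.26; from there it snaps to 0.38 and stays. Pressed 25 mm out from the hinge it takes up to about 8 N.
- left_press (a point): Point on the top face of the same wing (left), half-way along it, 25 mm out from its hinge and 11 mm in from the outer edge; it moves with the wing: about 75 mm above the table when sprung up, 66 mm when shut. z is up and x outward from the box while the wing is sprung up.
- wing_right (a joint): Snap wing of the lid rim on the short side at the robot's right (box -y), 95 mm long. Hinged at its inner edge, 36 mm inside the outer one. Radians: 0 = sprung up (outer edge 13 mm high), growing as it is pressed, 0.38 to 0.40 = shut flush. It springs back unless pressed past about 0.26; from there it snaps to 0.38 and stays. Pressed 25 mm out from the hinge it takes up to about 8 N.
- right_press (a point): Point on the top face of the same wing (right), half-way along it, 25 mm out from its hinge and 11 mm in from the outer edge; it moves with the wing: about 75 mm above the table when sprung up, 66 mm when shut. z is up and x outward from the box while the wing is sprung up.
- vial_left: Loose small amber bottle with blue cap, 44 mm diameter, 85 mm tall, standing beside the box's left end. Not part of the job: leave alone. Origin: on its axis, in the underside.
- vial_right: Loose small amber bottle with blue cap, 44 mm diameter, 85 mm tall, standing beside the box's right end. Not part of the job: leave alone. Origin: on its axis, in the underside.
- bottle_a: Loose amber bottle with blue cap, 68 mm diameter, 150 mm tall. Not part of the job: leave alone. Origin: on its axis, in the underside.
- bottle_b: Loose amber bottle with blue cap, 68 mm diameter, 150 mm tall. Not part of the job: leave alone. Origin: on its axis, in the underside.
- coupling: Loose brass hose coupling standing on end, 38 mm diameter, 60 mm tall. Not part of the job: leave alone. Origin: on its axis, in the underside.
- mug: Loose white mug, 80 mm diameter, 90 mm tall. Not part of the job: leave alone. Origin: on its axis, in the underside.

How it is judged:
At the end, for the whole second after the job is handed in: All four wings are snapped shut (each joint above 0.34 rad, its edge within about 1.5 mm of flush); the box stands flat and still on the table (within 6 mm of its height, tilt under 0.05 rad), within 40 mm of where it was (value of joint each of wing_near, wing_far, wing_left, wing_right above 0.34 rad and linear speed of sample_box below 0.02 m/s and height (world z) of sample_box below 0.006 m and angle between sample_box's own z axis and vertical below 0.05 rad and distance of sample_box from where it was at the start of the episode below 0.04 m); the robot touches nothing.
It fails at once if the sample box is lifted off the table (over 12 mm) or tipped (height (world z) of sample_box above 0.012 m or angle between sample_box's own z axis and vertical above 0.15 rad).
It fails at once if the sample box is shoved more than 40 mm along the table (distance of sample_box from where it was at the start of the episode above 0.04 m).
It fails at once if a bystander is moved more than 25 mm, lifted or knocked over (distance of any of vial_left, vial_right, bottle_a, bottle_b, coupling, mug from where it was at the start of the episode above 0.025 m or angle between any of vial_left, vial_right, bottle_a, bottle_b, coupling, mug's own z axis and vertical above 0.35 rad).
It also fails if it takes over 45 s, if anything falls off the work surface, if the arm or the gripper's body presses on something with over 40 N, if the wrist force passes 120 N, or if a joint passes its speed limit or range.

## Working session

There is one attempt and no reset: what is moved stays moved. The work goes in short steps, Python scripts to look and compute and a shell command to move; the robot and the scene stay as the last step left them, time stands still between calls to the robot, and variables do not carry over. Pictures are saved under pics/ and viewed, about 8 in all and at most 12, crops included, and the job is handed in when it is done.

```bash
mkdir -p pics; python3 - <<'E'
from plant import *
import cv2,numpy as np
for n in ("top","side"):
    im=get_image(n); cv2.imwrite(f"pics/{n}0.png",im[:,:,::-1])
    c=calibration(n); print(n,c)
    for l in ("sample_box","vial_left","bottle_a","mug","coupling"):
        print(l,[(np.round(d["rect"]).tolist(),round(d["conf"],2)) for d in look_for(l,n)[:3]])
s=read_state(); print(s, tips_ahead)
E
```

```text
top {'vfov': 57.19281389619249, 'cx': 253.9599210538312, 'cy': 193.76083061083068, 'extrinsics': array([[ 0.01570191, -0.99655004,  0.08149524,  0.50902676],
       [-0.99963347, -0.01744359, -0.02070378,  0.00600538],
       [ 0.02205393, -0.08114028, -0.99645867,  1.11535657],
       [ 0.        ,  0.        ,  0.        ,  1.        ]])}
sample_box [([220.0, 172.0, 297.0, 235.0], 0.56)]
vial_left [([189.0, 198.0, 204.0, 211.0], 0.76)]
bottle_a [([72.0, 176.0, 111.0, 200.0], 0.87), ([387.0, 226.0, 423.0, 246.0], 0.7), ([281.0, 181.0, 300.0, 216.0], 0.25)]
mug []
coupling [([392.0, 190.0, 409.0, 204.0], 0.65)]
side {'vfov': 57.708728227683245, 'cx': 258.0508203036271, 'cy': 194.05711559564975, 'extrinsics': array([[ 0.90328104, -0.30465991,  0.30210213,  0.27908787],
       [-0.42881623, -0.6642631 ,  0.61226724, -0.63112689],
       [ 0.01414202, -0.68259569, -0.73065938,  0.81988986],
       [ 0.        ,  0.        ,  0.        ,  1.        ]])}
sample_box [([216.0, 173.0, 300.0, 253.0], 0.57)]
vial_left [([222.0, 159.0, 237.0, 185.0], 0.52), ([200.0, 88.0, 218.0, 130.0], 0.26)]

[... 217 characters left out ...]
20.0, 197.0, 252.0, 234.0], 0.63)]
{'time_s': 0.6, 'q': array([ 9.60690297e-01,  1.80752153e-01,  1.60700153e+00, -1.71659028e-05,
        1.35378924e+00, -2.06292059e-01]), 'qvel': array([ 0.00131513,  0.00066842, -0.0002368 , -0.00061227,  0.0010635 ,
       -0.00040399]), 'tau': array([-5.64273269e-04, -4.44590664e+01, -3.51522338e+01, -1.24755775e-04,
        8.89845705e-04,  6.96217910e-06]), 'ee_pos': array([0.22592942, 0.5287746 , 0.24231464]), 'tool_rot': array([1.75620110e-05, 2.00536131e-01, 9.79686307e-01, 1.94917151e-05]), 'contact_force': array([ 0.88353338,  0.16988389, -0.21335122]), 'torque': array([-0.02184264,  0.0513822 , -0.07788486]), 'opening': 0.9987538582322663} 0.011
```

```bash
python3 - <<'E'
import cv2
a=cv2.imread("pics/top0.png");b=cv2.imread("pics/side0.png")
cv2.imwrite("pics/topc.png",cv2.resize(a[145:265,165:325],None,fx=5,fy=5,interpolation=cv2.INTER_CUBIC))
cv2.imwrite("pics/sidec.png",cv2.resize(b[145:265,175:335],None,fx=5,fy=5,interpolation=cv2.INTER_CUBIC))
cv2.imwrite("pics/full.png",cv2.hconcat([cv2.resize(a,(400,300)),cv2.resize(b,(400,300))]))
E
```

```text
(no output)
```

View pics/topc.png

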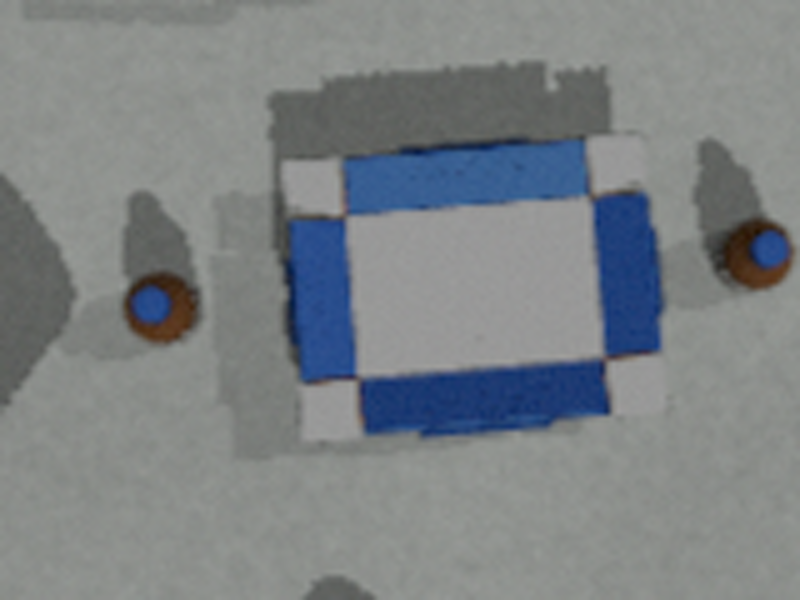

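View pics/sidec.png

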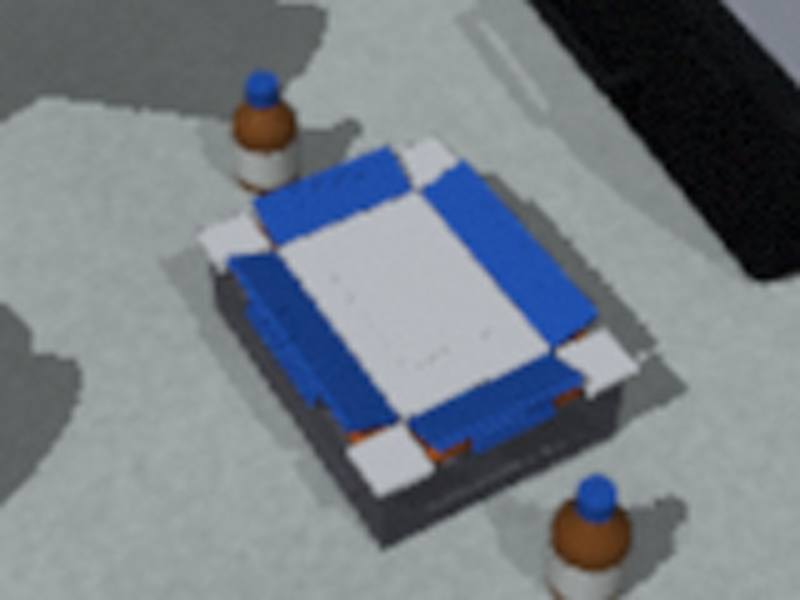

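View pics/full.png

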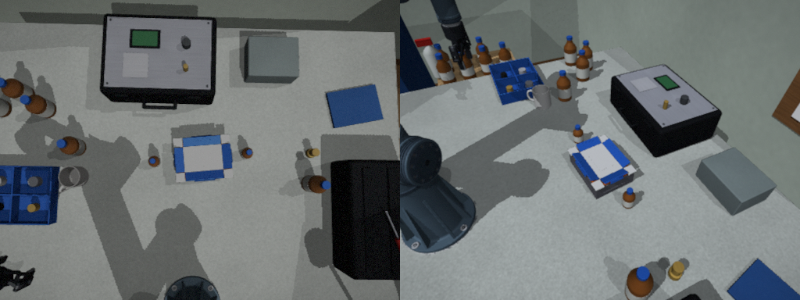

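```bash
cat > h.py <<'E'
import numpy as np
from plant import calibration
def ray(n,u,v):
    c=calibration(n);f=192/np.tan(np.radians(c["vfov"])/2);E=np.array(c["extrinsics"])
    return E[:3,3],E[:3,:3]@np.array([(u-c["cx"])/f,(v-c["cy"])/f,1])
def at(n,u,v,z):
    o,d=ray(n,u,v);return (o+d*(z-o[2])/d[2])[:2]
E
python3 - <<'E'
from h import *
from scipy.spatial.transform import Rotation as R
M=np.array([[.049,.074],[.049,-.074],[-.049,-.074],[-.049,.074],[.085,.11],[.085,-.11],[-.085,-.11],[-.085,.11]])
T=[(345,214),(592,197),(607,358),(357,378),(283,160),(643,135),(664,412),(304,440)]
S=[(415,190),(550,350),(402,418),(275,245),(425,138),(637,365),(380,497),(200,238)]
def fit(P):
    c=P.mean(0);A=P-c
    th=np.arctan2((M[:,0]*A[:,1]-M[:,1]*A[:,0]).sum(),(M*A).sum())
    Rm=np.array([[np.cos(th),-np.sin(th)],[np.sin(th),np.cos(th)]])
    print("c",c.round(4),"yaw",round(th,4));print(((P-c-M@Rm.T)*1000).round(1).tolist());return c,th
Pt=np.array([at("top",165+u/5,145+v/5,.066) for u,v in T]);Ps=np.array([at("side",175+u/5,145+v/5,.066) for u,v in S])
fit(Pt);fit(Ps)
print("vials",[at("top",*p,.02).round(3) for p in [(197,206),(316.5,196)]])
c,th=fit((Pt+Ps)/2)
Rm=np.array([[np.cos(th),-np.sin(th)],[np.sin(th),np.cos(th)]])
for n,p in dict(near=(-.074,0),far=(.074,0),left=(0,.099),right=(0,-.099)).items(): print(n,(c+Rm@np.array(p)).round(4))
from plant import read_state
q=read_state()["tool_rot"];print(R.from_quat(np.roll(q,-1)).as_matrix().round(3))
E
```

```text
c [ 0.5698 -0.0341] yaw 0.091
[[-0.2, 0.1], [-0.7, -0.4], [0.5, -1.4], [-0.3, -0.1], [-0.9, -1.3], [-1.7, 1.7], [1.6, 3.5], [1.8, -2.1]]
c [ 0.5693 -0.0356] yaw 0.1107
[[0.6, -1.0], [-1.1, 0.1], [0.5, 2.5], [3.0, 2.9], [-5.7, -1.7], [-1.9, 2.0], [0.0, 0.3], [4.6, -5.1]]
vials [array([0.557, 0.159]), array([ 0.595, -0.213])]
c [ 0.5696 -0.0348] yaw 0.1008
[[0.2, -0.4], [-0.9, -0.2], [0.5, 0.6], [1.4, 1.4], [-3.3, -1.5], [-1.8, 1.9], [0.8, 1.9], [3.2, -3.6]]
near [ 0.4959 -0.0423]
far [ 0.6432 -0.0274]
left [0.5596 0.0637]
right [ 0.5795 -0.1333]
[[-0.92   0.393  0.   ]
 [ 0.393  0.92   0.   ]
 [-0.     0.    -1.   ]]
```

```bash
R="[0,0,-28.5,-490,-297,0,1]"; python3 -m creep '[[0,0,-28.5,-490,-297,0,1],[0,0,-28.5,-490,-297,0,1],[0,0,-28.5,-490,-297,0,1],[0,0,-28.5,-490,-297,0,1],[0,0,-28.5,-490,-297,0,1],[0,0,-28.5,-490,-297,0,1],[0,0,-28.5,-490,-297,0,1],[0,0,-28.5,-490,-297,0,1],[0,0,-28.5,-490,-297,0,1],[0,0,-28.5,-490,-297,0,1],[0,0,-28.5,-490,-297,0,1],[0,0,-28.5,-490,-297,0,1]]'
```

```text
time_s: 1.8
ee_pos: [0.5613, 0.0602, 0.2425]
tool_rot: [0.0, -0.046, 0.999, -0.0]
contact_force: [0.4, 0.8, -0.1]
opening: 0.003
```

```bash
python3 -m creep '[[0,0,0,0,0,40,1],[0,0,0,0,0,80,1],[0,0,0,0,0,115,1],[0,0,0,0,0,135,1],[0,0,0,0,0,142,1],[0,0,0,0,0,142,1]]'
```

```text
time_s: 2.4
ee_pos: [0.5593, 0.0632, 0.0996]
tool_rot: [-0.001, -0.047, 0.999, 0.0]
contact_force: [-0.0, -1.2, 1.3]
opening: -0.002
```

```bash
python3 -m creep '[[0,0,0,0,0,6,1],[0,0,0,0,0,10,1],[0,0,0,0,0,14,1],[0,0,0,0,0,18,1]]'; python3 -m creep '[[0,0,0,0,0,2,1],[0,0,0,0,0,4,1],[0,0,0,0,0,4,1]]'
```

```text
time_s: 2.8
ee_pos: [0.5609, 0.0635, 0.0836]
tool_rot: [0.001, -0.047, 0.999, 0.0]
contact_force: [-1.2, 2.6, 8.5]
opening: 0.0
time_s: 3.1
ee_pos: [0.5596, 0.0631, 0.0781]
tool_rot: [-0.0, -0.047, 0.999, -0.0]
contact_force: [-1.1, -0.3, 0.4]
opening: 0.001
```

```bash
python3 -m creep '[[0,0,0,0,0,-30,1],[0,0,0,30,-40,-30,1],[0,0,0,60,-80,-30,1],[0,0,0,74,-99,-30,1],[0,0,0,74,-99,-22,1],[0,0,0,74,-99,-16,1],[0,0,0,74,-99,-12,1],[0,0,0,74,-99,-8,1],[0,0,0,74,-99,-4,1]]'; python3 -m creep '[[0,0,0,0,0,2,1],[0,0,0,0,0,4,1],[0,0,0,0,0,4,1]]'
```

```text
time_s: 4.0
ee_pos: [0.4949, -0.0416, 0.082]
tool_rot: [-0.001, -0.048, 0.999, 0.0]
contact_force: [-2.3, -0.6, 3.4]
opening: -0.006
time_s: 4.3
ee_pos: [0.4955, -0.0418, 0.0779]
tool_rot: [-0.0, -0.047, 0.999, 0.0]
contact_force: [-0.5, 0.5, -0.4]
opening: -0.001
```

```bash
python3 -m creep '[[0,0,0,0,0,-30,1],[0,0,0,-30,-40,-30,1],[0,0,0,-60,-80,-30,1],[0,0,0,-74,-99,-30,1],[0,0,0,-74,-99,-22,1],[0,0,0,-74,-99,-16,1],[0,0,0,-74,-99,-12,1],[0,0,0,-74,-99,-8,1],[0,0,0,-74,-99,-4,1]]'; python3 -m creep '[[0,0,0,0,0,2,1],[0,0,0,0,0,4,1],[0,0,0,0,0,4,1]]'
```

```text
time_s: 5.2
ee_pos: [0.5779, -0.1342, 0.083]
tool_rot: [-0.0, -0.047, 0.999, -0.001]
contact_force: [-2.5, -4.0, 5.4]
opening: -0.001
time_s: 5.5
ee_pos: [0.5776, -0.133, 0.0776]
tool_rot: [-0.001, -0.047, 0.999, 0.0]
contact_force: [0.4, 0.4, -0.0]
opening: -0.004
```

```bash
python3 -m creep '[[0,0,0,0,0,-30,1],[0,0,0,-30,40,-30,1],[0,0,0,-60,80,-30,1],[0,0,0,-74,99,-30,1],[0,0,0,-74,99,-22,1],[0,0,0,-74,99,-16,1],[0,0,0,-74,99,-12,1],[0,0,0,-74,99,-8,1],[0,0,0,-74,99,-4,1]]'; python3 -m creep '[[0,0,0,0,0,2,1],[0,0,0,0,0,4,1],[0,0,0,0,0,4,1]]'
```

```text
time_s: 6.4
ee_pos: [0.6435, -0.029, 0.0832]
tool_rot: [0.001, -0.046, 0.999, 0.0]
contact_force: [1.1, 3.7, 5.9]
opening: -0.0
time_s: 6.7
ee_pos: [0.6419, -0.0292, 0.0775]
tool_rot: [-0.001, -0.046, 0.999, 0.0]
contact_force: [0.4, 0.7, -0.2]
opening: 0.001
```

```bash
python3 -m creep '[[0,0,0,0,0,-40,1],[0,0,0,0,0,-90,1],[0,0,0,0,0,-140,1],[0,0,0,0,0,-190,1],[0,0,0,40,40,-190,1],[0,0,0,70,80,-190,1],[0,0,0,100,120,-190,1],[0,0,0,130,160,-190,1],[0,0,0,160,200,-190,1],[0,0,0,190,240,-190,1],[0,0,0,220,280,-190,1],[0,0,0,250,320,-190,1]]'; python3 -m creep '[[0,0,0,30,40,0,1],[0,0,0,60,80,0,1],[0,0,0,90,120,0,1],[0,0,0,90,120,0,1],[0,0,0,90,120,0,1],[0,0,0,90,120,0,1]]'
python3 - <<'E'
from plant import *
import cv2
o=[]
for n,x in(("top",165),("side",175)):
    im=get_image(n)[:,:,::-1]; o.append(cv2.resize(im[145:265,x:x+160],None,fx=4.5,fy=4.5,interpolation=cv2.INTER_CUBIC)[:, 120:520])
    o[-1]=o[-1] if n=="top" else o[-1]
cv2.imwrite("pics/end.png",cv2.hconcat(o))
s=read_state();print(s["contact_force"],s["ee_pos"],s["qvel"].round(3))
E
```

```text
time_s: 7.9
ee_pos: [0.3666, 0.2626, 0.2682]
tool_rot: [0.0, -0.046, 0.999, -0.0]
contact_force: [0.7, 0.7, 0.4]
opening: 0.001
time_s: 8.5
ee_pos: [0.2682, 0.3721, 0.2681]
tool_rot: [0.0, -0.046, 0.999, -0.0]
contact_force: [0.4, 0.1, -0.0]
opening: 0.002
[0.06729089 0.25764485 0.36513215] [0.26869666 0.37188911 0.26816268] [-0.004 -0.    -0.002  0.003  0.002  0.003]
```

View pics/end.png

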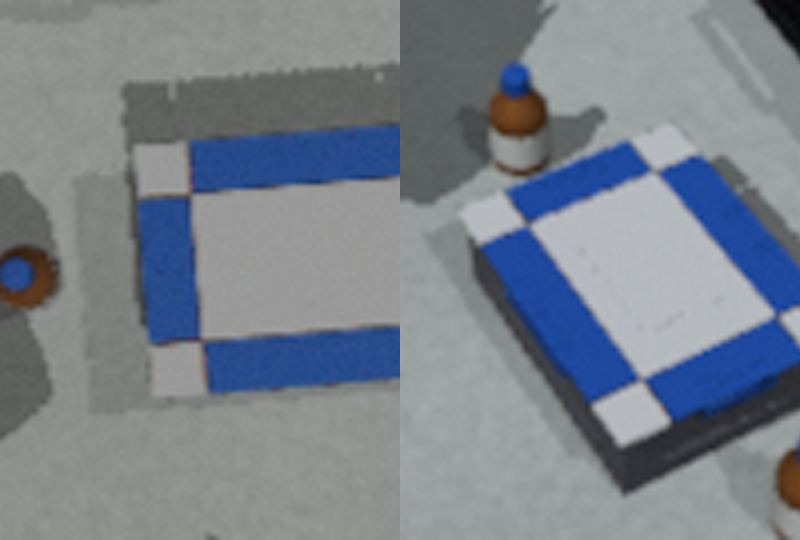

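The side view (right half) shows all four wings flush with the white corners, with no orange gasket visible. For example, the right wing meets the corner at (645,380). The box hasn't moved, the vials are still standing, and the hand is clear.

```bash
python3 -c "
from plant import finish_job
print(finish_job())"
```

```text
the job is handed in; nothing more can be done
None
```

I pressed the left, near, right and far wings in turn with the closed fingertips, moved the hand well clear and handed the job in; no verdict was reported.

- **Presses:** I read force only at two points per press. It was about 3–9 N just before the end and near zero with the tips at about 67 mm, which fits each wing snapping down.
- **Final pictures:** All four wings look flush, with no gasket visible. The box looks unmoved; I did not re-measure its position or tilt. Both vials are standing, though one was only partly in the cropped view. I did not check the other bottles, the coupling or the mug again afterwards.
- **Contact:** With the hand retreated, the force was under 0.5 N on every axis, which is sensor noise. The last reading before handing in was at about 8.5 s of the 45 s limit.
- **Disagreements:** The two cameras differed by about 1.5 mm on the box position and 0.02 rad on its yaw, so I used about the middle of the two. The image detector missed the mug in the top view and gave some low-confidence extra hits; I did not use its results to aim.

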